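Dial the key box and press its release

TASK

On the grey steel key box in the storeroom, flick the edge of the thumbwheel clockwise (seen from above) click by click with a fingertip until the yellow tooth rests at the red pointer, without letting it click past. Then press the green release button fully down, let it come back up and take the hand away. Be gentle: do not grip the wheel, do not lift or shove the box, and leave the jar, the tape roll and the pipe tee where they are.

Things in the scene. Friction and masses are not known exactly. Their poses are not given: they have to be found in the camera images.
- keybox: Loose grey-brown steel key box, 180 (x) x 220 (y) x 80 (z) mm, about 2.6 kg. Origin: centre of its underside; own x runs from its front face (robot's side, x = -90) to its back, y to its left, z up. Its top has a recess 20 mm deep, 116 mm wide, from x = -90 to -2 mm, open to the front; the thumbwheel lies flat in it and juts 22 mm out of the front face, free air in front and below.
- wheel_axis (a point): Fixed point of the box on the thumbwheel's upright axis, level with the wheel's top: 60 mm in front of the box's origin, 78 mm above the table. The wheel is 14 mm thick (64 to 78 mm above the table): black disc of 33 mm radius with eight straight round-ended teeth at 45 degree steps, 8 mm wide, out to 52 mm radius; gaps about 32 mm wide at the tips, 19 mm deep.
- wheel_front (a point): Fixed point of the box: foremost point of the wheel's edge, 52 mm in front of the axis, mid thickness (71 mm above the table). At rest a tooth points here and gap centres lie 22.5 degrees either side. Clockwise means this edge moves to the box's +y (left): a finger in the right-hand gap that pushes the tooth left, to where the left-hand gap was, advances one click and is in a gap again.
- yellow_tip (a point): Tip of the one yellow tooth (the other seven are grey), on the wheel's upper face, 52 mm from the axis; turns with the wheel.
- pointer_tip (a point): Tip of the flat red triangle painted on the box's top behind the recess, straight behind the axis (+x of the box), 61 mm from it. The yellow tooth must end in line with it.
- wheel (a joint): Thumbwheel angle in rad, growing clockwise seen from above; 0 when the yellow tooth is at the red pointer. Rests only at multiples of pi/4 (0.785): spring clicks, eight a turn; it starts one to four clicks before 0. Half way between two rests (0.39 rad) it snaps over to the next by itself; turning it takes about 2 to 4 N at a tooth tip. No stops.
- release_top (a point): Centre of the top of the green round push button (28 mm diameter, in a black collar of 44 mm) on the box's top, at x = 50, y = -70 mm of the box, 102 mm above the table when up.
- release (a joint): Button travel in m: 0 up, 0.006 fully down; a spring returns it, fully down takes 5 N.
- jar: Bystander: loose amber jar with black cap, 72 mm diameter, 120 mm high, origin at the centre of its underside. Beside the box.
- tape: Bystander: loose roll of brown tape lying flat, 100 mm outer, 76 mm inner diameter, 48 mm high, origin at the centre of its underside. Beside the box.
- tee: Bystander: loose white plastic pipe tee lying flat, 80 mm long along its y, branch 45 mm to its -x, 32 mm thick, origin under its middle. In front of the box, to its left.

How it is judged:
By the outcome, as a careful person would: the job done as asked, in the order asked, and still so for the second after the job is handed in, with the robot touching nothing.
It also fails if it takes over 56 s, if anything falls off the work surface, if the arm or the gripper's body presses on something with over 40 N, if the wrist force passes 120 N, or if a joint passes its speed limit or range.

ROBOT

A 6-joint arm with a two-finger parallel gripper is mounted at the origin on the work surface. World frame = base frame: x ahead of the robot, y to its left, z up, the work surface at z = 0. Lengths are in m, angles in rad, forces in N, time in s.
With the tool pointing down it reaches from about 0.275 to 0.85 m from the base axis. Payload 5.2 kg.
Tool frame: the origin (TCP) lies at the very end of the fingers, on their centre line; the grasp point (between the pads) lies 19 mm behind it; z points along the fingers, y is the direction in which the jaws open and shut (so a half turn about z gives the same grasp; the last joint's range is limited). The gripper opens to 85 mm and grips with 20 to 120 N. Pads are 22 mm wide; open, the fingers measure 114 mm over their backs; the gripper's body (76 mm by 85 mm) begins 54 mm behind the grasp point. The pads swing forward as they close: fully open they stand 13 mm farther back than shut.
Start: joints at [0.958, 0.259, 1.535, -0, 1.348, -0.203], TCP at [0.219, 0.504, 0.231] pointing down, gripper open.
Joint ranges: [-3.14, 3.14], [-0.91, 2.08], [0.19, 2.58], [-1.22, 4.36], [0.22, 2.71], [-3.12, 3.12]. Speed limits (rad/s): [2.57, 2.57, 3.14, 3.14, 3.14, 3.14].

INTERFACE

Orientations are given as a unit quaternion [w, x, y, z].
In Python, from rig import manip gives the robot as it stands. The module is installed in compiled form; this text tells all that it offers.
- The arm moves only by the tool carry_out, never from a script. Its argument "moves" is a list of rows, each an object of numbers: "tx", "ty", "tz": the shift along the tool's x, y, z in cm; "rx", "ry", "rz": the turn, a rotation vector about the tool's x, y, z in degrees. A call has 1 to 20 rows; each row shifts and turns the commanded pose from where the row before left it, along the tool's axes as they then stand; what a row does not reach is not made up. A row lasts 1/8 s, in which the tool goes at most 62.5 mm and 10.7 degrees, less where a joint would pass 70% of its speed; a pose out of reach is approached as far as the arm can. A call is refused whole if a number of a shift passes 6.25 or a number of a turn 10.7, either way. A call with a gripper value outside its range is refused whole. "grip" is the opening, from 0 (shut) to 1 (fully open), set as the call begins (left out, the last holds). The fingers move at their own pace and stop on an object; "force" is the grip in N (left out, the last holds). Time passes only in rows, so rows that do not move let the fingers close. It gives the time, the measured TCP pose, the force and the opening at its end, in the units of the state.
- manip.observe(): the state, without advancing time (a new reading comes with each control period).
- manip.camera(name): name is "scene" or "top" or "wrist"; returns a dict with "image" (420x560x3 uint8, red, green, blue), "intrinsics" (3x3 intrinsics, pixels), "camera_from_world" (4x4, takes a point from world to camera coordinates). Camera axes: x right, y down, z forward; pixel columns grow to the right and rows downward; lengths in m; the calibration is good to about 2 mm. A picture is of the moment at which its call begins. There is no depth.
- manip.finish_job(): hands the job in, once; it reports no verdict.
The state is a dict: "time": time; "joint_positions": joint angles; "qvel": joint speeds; "joint_efforts": joint torques, N m; "ee_pos": TCP position; "tcp_rot": TCP orientation; "force": force on the tool from outside, world axes, zero at the start; "moment": the same for the moment, N m; "gripper_width": finger opening in m.
Only numpy, scipy, OpenCV 4.12 (cv2) and the standard library are available. Lean on these libraries where they do the work, as an engineer would, in place of code of your own. Each camera call takes 0.05 s, during which the arm holds its last target. There are 200 camera calls.

## Working session

There is one attempt and no reset: what is moved stays moved. The work goes in short steps, Python scripts to look and compute and a tool call to move; the robot and the scene stay as the last step left them, time stands still between calls to the robot, and variables do not carry over. Pictures are saved under pics/ and viewed, about 8 in all and at most 12, crops included, and the job is handed in when it is done.

Besides the shell and the picture viewer there is one more tool, called after "Call:" as a command line: name --argument value ..., lists and objects as JSON in quotes. carry_out: Moves the arm, as the interface text tells. Its arguments: {"type":"object","properties":{"moves":{"type":"array"},"grip":{"type":"number"},"force":{"type":"number"}},"required":["moves"]}

```bash
mkdir -p pics; cat > h.py <<'E'
import numpy as np, cv2
from rig import manip
def cam(n):
    c=manip.camera(n); return c["image"],np.array(c["intrinsics"]),np.array(c["camera_from_world"])
def ray(uv,K,T,z):
    R,t=T[:3,:3],T[:3,3]; o=-R.T@t; d=R.T@np.linalg.inv(K)@np.array([uv[0],uv[1],1.]); return o+d*(z-o[2])/d[2]
def proj(p,K,T):
    q=K@(T[:3,:3]@np.array(p)+T[:3,3]); return q[:2]/q[2]
def save(n,im): cv2.imwrite("pics/"+n,im[:,:,::-1])
E
python3 - <<'E'
from h import *
s=manip.observe(); print(s)
for n in("top","scene"):
    im,K,T=cam(n); save(n+"1.png",im); np.savez(n+"1.npz",im=im,K=K,T=T)
    print(n,K.round(1).tolist(),T.round(3).tolist())
E
```

```text
{'time': 0.0, 'joint_positions': array([ 9.58167621e-01,  2.59341318e-01,  1.53607778e+00, -3.70019265e-05,
        1.34800282e+00, -2.02814000e-01]), 'qvel': array([-0.00037069, -0.00041781,  0.00099424,  0.00068253,  0.0010978 ,
        0.00084513]), 'joint_efforts': array([-2.25414871e-03, -4.46026289e+01, -2.90575308e+01, -5.47224990e-04,
        1.18369909e-02, -2.00514950e-05]), 'ee_pos': array([0.21882924, 0.5040172 , 0.23047773]), 'tcp_rot': array([-3.46108151e-04,  2.03472348e-01,  9.79080266e-01, -8.46811640e-04]), 'force': array([-0.56612282,  0.11809987, -0.20806019]), 'moment': array([0.03630189, 0.00471731, 0.05319388]), 'gripper_width': 0.0858598622333882}
top [[465.6, 0.0, 269.4], [0.0, 465.6, 209.1], [0.0, 0.0, 1.0]] [[0.011, -0.999, 0.03, 0.012], [-0.983, -0.016, -0.18, 0.554], [0.181, -0.027, -0.983, 0.817], [0.0, 0.0, 0.0, 1.0]]
scene [[524.8, 0.0, 280.9], [0.0, 524.8, 202.2], [0.0, 0.0, 1.0]] [[0.28, 0.96, 0.018, -0.197], [0.709, -0.194, -0.678, -0.324], [-0.648, 0.202, -0.735, 1.504], [0.0, 0.0, 0.0, 1.0]]
```

View pics/top1.png

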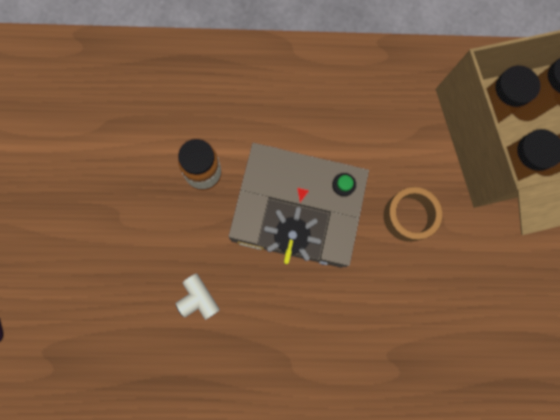

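View pics/scene1.png

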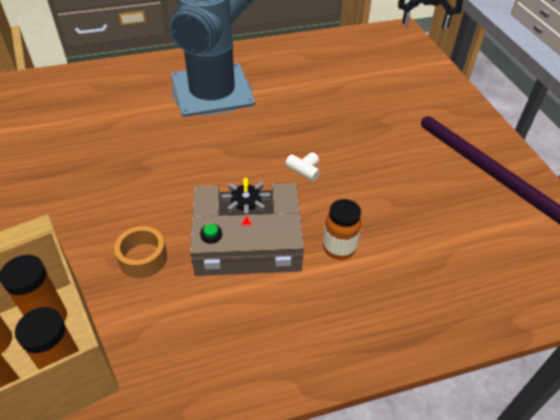

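The top view shows the box with the yellow tooth at the front (289,255), the wheel hub at (292,236), the red pointer at (303,194) and green at (345,183). That makes it four clicks before 0. The tee is at (198,298), front-left of the box; the jar is at (198,160) and the tape at (415,213).

```bash
cat >> h.py <<'E'
def blob(im,name,box=None):
    h=cv2.cvtColor(im,cv2.COLOR_RGB2HSV); H,S,V=[h[...,i].astype(int) for i in range(3)]
    m={'y':(H>24)&(H<35)&(S>170)&(V>110),'r':((H<4)|(H>176))&(S>190)&(V>120),'g':(H>50)&(H<80)&(S>150)&(V>50)}[name].astype(np.uint8)
    n,l,st,c=cv2.connectedComponentsWithStats(m)
    k=1+np.argmax(st[1:,4]); ys,xs=np.where(l==k); return np.c_[xs,ys].astype(float)
E
python3 - <<'E'
from h import *
for n in("top","scene"):
    d=np.load(n+"1.npz"); im,K,T=d['im'],d['K'],d['T']
    B={k:blob(im,k) for k in'yrg'}
    P={k:np.array([ray(p,K,T,z)[:2] for p in B[k]]) for k,z in zip('yrg',(.078,.08,.102))}
    for k in'yrg': print(n,k,len(B[k]),B[k].mean(0).round(1),P[k].mean(0).round(4))
    r=P['r'].mean(0)
    g=P['g'].mean(0)
    # box frame from wheel direction: yellow long axis
    y=P['y']; u=np.linalg.svd(y-y.mean(0))[2][0]; u*=np.sign(u[0]); print('yellow yaw',np.degrees(np.arctan2(u[1],u[0])),(y@u).min(),(y@u).max())
    # red in box: axis at -.06, tip at +.001 ; triangle centroid ~ (.01,0)
    v=g-r; print('|g-r|',np.linalg.norm(v),'yaw from g-r (rx=.007):',np.degrees(np.arctan2(v[1],v[0])-np.arctan2(-.07,.043)))
    w=r-y.mean(0); print('yaw r-y',np.degrees(np.arctan2(w[1],w[0])),np.linalg.norm(w))
E
```

```text
top y 109 [287.9 252.5] [ 0.4709 -0.0129]
top r 47 [301.6 193.1] [ 0.5786 -0.0372]
top g 191 [344.9 182.7] [ 0.5942 -0.1122]
yellow yaw -12.992749662360081 0.44247293633289964 0.48473865024632173
|g-r| 0.07651609018989518 yaw from g-r (rx=.007): -19.836515607496732
yaw r-y -12.704050081654271 0.1104639680793944
scene y 50 [245.5 184.5] [ 0.4739 -0.0139]
scene r 47 [246.  221.4] [ 0.5783 -0.038 ]
scene g 162 [210.3 230.5] [ 0.601 -0.114]
yellow yaw -13.229876026745373 0.4445861415038635 0.484168017881677
|g-r| 0.07928366132531746 yaw from g-r (rx=.007): -14.913494362220778
yaw r-y -12.987557622736032 0.10712387324245319
```

Call:
carry_out --moves '[{"rz":10},{"rz":10},{"rz":10},{"rz":10},{"rz":10},{"rz":10},{"rz":10},{"rz":9.5},{"tx":-3,"ty":2},{"tx":-4,"ty":2.7},{"tx":-4,"ty":2.7},{"tx":-4,"ty":2.7},{"tx":-4,"ty":2.7},{"tx":-4,"ty":2.7},{"tx":-4,"ty":2.7},{"tx":-4,"ty":2.7},{"tx":-4,"ty":2.7},{"tx":-4,"ty":2.7},{"tx":-4,"ty":2.7},{"tx":-3.5,"ty":2.7}]' --grip 0 --force 20

```text
validation failed for argument at $.mo...
```

Call:
carry_out --moves '[{"tx":0,"ty":0,"tz":0,"rx":0,"ry":0,"rz":10},{"tx":0,"ty":0,"tz":0,"rx":0,"ry":0,"rz":10}]' --grip 0 --force 20

```text
time: 0.35
ee_pos: [0.2189, 0.5042, 0.2308]
tcp_rot: [-0.0, 0.373, 0.928, -0.001]
force: [0.1, 0.8, -1.0]
gripper_width: 0.0517
```

Call:
carry_out --moves '[{"tx":0,"ty":0,"tz":0,"rx":0,"ry":0,"rz":10},{"tx":0,"ty":0,"tz":0,"rx":0,"ry":0,"rz":10},{"tx":0,"ty":0,"tz":0,"rx":0,"ry":0,"rz":10},{"tx":0,"ty":0,"tz":0,"rx":0,"ry":0,"rz":10},{"tx":0,"ty":0,"tz":0,"rx":0,"ry":0,"rz":10},{"tx":0,"ty":0,"tz":0,"rx":0,"ry":0,"rz":9.5},{"tx":-3,"ty":2,"tz":0,"rx":0,"ry":0,"rz":0},{"tx":-4,"ty":2.7,"tz":0,"rx":0,"ry":0,"rz":0},{"tx":-4,"ty":2.7,"tz":0,"rx":0,"ry":0,"rz":0},{"tx":-4,"ty":2.7,"tz":0,"rx":0,"ry":0,"rz":0},{"tx":-4,"ty":2.7,"tz":0,"rx":0,"ry":0,"rz":0},{"tx":-4,"ty":2.7,"tz":0,"rx":0,"ry":0,"rz":0},{"tx":-4,"ty":2.7,"tz":0,"rx":0,"ry":0,"rz":0},{"tx":-4,"ty":2.7,"tz":0,"rx":0,"ry":0,"rz":0},{"tx":-4,"ty":2.7,"tz":0,"rx":0,"ry":0,"rz":0},{"tx":-4,"ty":2.7,"tz":0,"rx":0,"ry":0,"rz":0},{"tx":-4,"ty":2.7,"tz":0,"rx":0,"ry":0,"rz":0},{"tx":-3.5,"ty":2.7,"tz":0,"rx":0,"ry":0,"rz":0},{"tx":0,"ty":0,"tz":0,"rx":0,"ry":0,"rz":0}]'

```text
time: 2.72
ee_pos: [0.4244, -0.0223, 0.2309]
tcp_rot: [0.0, 0.784, 0.621, -0.0]
force: [-0.8, -0.0, -0.2]
gripper_width: 0.0003
```

```bash
cat >> h.py <<'E'
from scipy.spatial.transform import Rotation as Ro
AX=np.array([.5027,-.0204]); YAW=np.radians(-13.0)
def where(AX=AX,YAW=YAW):
    s=manip.observe(); u=np.array([np.cos(YAW),np.sin(YAW)]); v=np.array([-u[1],u[0]])
    d=s["ee_pos"][:2]-AX; q=s["tcp_rot"]; R=Ro.from_quat([q[1],q[2],q[3],q[0]]).as_matrix()
    print("t",round(s["time"],2),"f(front) %.1f c(left) %.1f z %.1f mm"%(-d@u*1e3,d@v*1e3,s["ee_pos"][2]*1e3),"tooly yaw %.2f"%np.degrees(np.arctan2(R[1,1],R[0,1])),"F",s["force"].round(1),"j6 %.2f"%s["joint_positions"][5])
E
python3 - <<'E'
from h import *
where()
im,K,T=cam("wrist"); save("w1.png",im); np.savez("w1.npz",im=im,K=K,T=T)
im2,_,_=cam("scene"); save("w1b.png",np.hstack([im[::1,:],cv2.resize(im2[100:300,150:400],(525,420))])[:, :] if 0 else im)
save("s2.png",cv2.resize(im2[90:290,140:400],(780,600)))
s=manip.observe(); print(proj(s["ee_pos"],K,T))
E
```

```text
t 2.73 f(front) 75.8 c(left) -19.5 z 230.9 mm tooly yaw -13.21 F [-0.8 -0.  -0.2] j6 -0.09
[279.15318631 259.52315482]
```

View pics/w1.png

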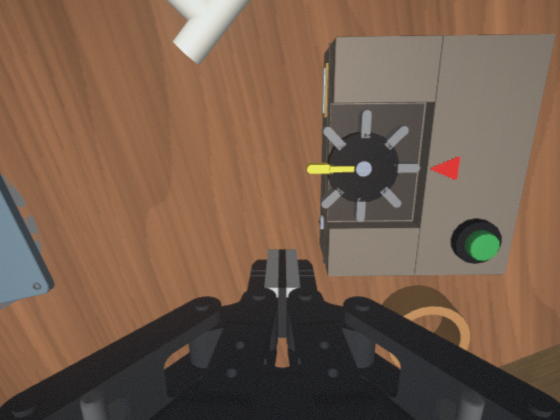

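The wrist view shows the shut fingertips at (283,265), about 16 mm thick. The wheel hub is at (364,169), the yellow tooth points forward to (309,169), the red pointer is at (445,168) and green at (483,247). I'll refine the box pose from this view.

```bash
python3 - <<'E'
from h import *
d=np.load("w1.npz"); im,K,T=d['im'],d['K'],d['T']
P={}
for k,z in zip('yrg',(.078,.08,.102)):
    B=blob(im,k); P[k]=np.array([ray(p,K,T,z)[:2] for p in B]); print(k,len(B),B.mean(0).round(1),P[k].mean(0).round(4))
w=P['r'].mean(0)-P['y'].mean(0); yaw=np.arctan2(w[1],w[0]); u=np.array([np.cos(yaw),np.sin(yaw)]);v=np.array([-u[1],u[0]])
print(np.degrees(yaw)); ty=(P['y']@u).min(); tr=(P['r']@u).min(); m=(P['y']@v).mean(); print('axis from y',(ty+.052)*u+m*v,'from r',(tr-.061)*u+m*v)
ax=(ty+.052)*u+m*v; print('green pred',ax+.11*u-.07*v)
s=cv2.connectedComponents((0*im[...,0]).astype(np.uint8))
print("px/mm at tip",np.linalg.norm(proj(manip.observe()['ee_pos']+[0,.01,0],K,T)-proj(manip.observe()['ee_pos'],K,T))/10)
E
```

```text
Traceback (most recent call last):
  File "h.py", line 14, in blob
    k=1+np.argmax(st[1:,4]); ys,xs=np.where(l==k); return np.c_[xs,ys].astype(float)
        ~~~~~~~~~^^^^^^^^^^
ValueError: attempt to get argmax of an empty sequence
```

```bash
sed -i "s/((H<4)|(H>176))&(S>190)&(V>120)/((H<5)|(H>174))\&(S>170)\&(V>150)/" h.py; python3 - <<'E'
from h import *
d=np.load("w1.npz"); im,K,T=d['im'],d['K'],d['T']
h=cv2.cvtColor(im,cv2.COLOR_RGB2HSV); print(h[168,445],h[169,320],h[247,483])
P={}
for k,z in zip('yrg',(.078,.08,.102)):
    B=blob(im,k); P[k]=np.array([ray(p,K,T,z)[:2] for p in B]); print(k,len(B),B.mean(0).round(1),P[k].mean(0).round(4))
w=P['r'].mean(0)-P['y'].mean(0); yaw=np.arctan2(w[1],w[0]); u=np.array([np.cos(yaw),np.sin(yaw)]);v=np.array([-u[1],u[0]])
print(np.degrees(yaw)); ty=(P['y']@u).min(); tr=(P['r']@u).min(); m=(P['y']@v).mean(); print('axis from y',(ty+.052)*u+m*v,'from r',(tr-.061)*u+m*v)
ax=(ty+.052)*u+m*v; print('green pred',ax+.11*u-.07*v)
p=manip.observe()['ee_pos']; print("px/mm at tip",np.linalg.norm(proj(p+[0,.01,0],K,T)-proj(p,K,T))/10)
E
```

```text
[  0 187 219] [ 29 151 233] [ 67 148 169]Traceback (most recent call last):
  File "<stdin>", line 6, in <module>
  File "h.py", line 14, in blob
    k=1+np.argmax(st[1:,4]); ys,xs=np.where(l==k); return np.c_[xs,ys].astype(float)
        ~~~~~~~~~^^^^^^^^^^
    return _wrapfunc(a, 'argmax', axis=axis, out=out, **kwds)
    return bound(*args, **kwds)
ValueError: attempt to get argmax of an empty sequence
```

```bash
sed -i "s/(H<35)&(S>170)&(V>110)/(H<35)\&(S>125)\&(V>110)/; s/(H<80)&(S>150)/(H<80)\&(S>110)/" h.py; cat > m.py <<'E'
from h import *
def meas(im,K,T):
    P={}
    for k,z in zip('yrg',(.078,.08,.102)):
        B=blob(im,k); P[k]=np.array([ray(p,K,T,z)[:2] for p in B]); print(k,len(B),B.mean(0).round(1),P[k].mean(0).round(4))
    w=P['r'].mean(0)-P['y'].mean(0); yaw=np.arctan2(w[1],w[0]); u=np.array([np.cos(yaw),np.sin(yaw)]);v=np.array([-u[1],u[0]])
    ty=(P['y']@u).min(); tr=(P['r']@u).min(); m=(P['y']@v).mean(); ax=(ty+.052)*u+m*v
    print('yaw',np.degrees(yaw),'axis from y',ax,'from r',(tr-.061)*u+m*v,'green pred',ax+.11*u-.07*v)
E
python3 - <<'E'
from m import *
d=np.load("w1.npz"); meas(d['im'],d['K'],d['T'])
p=manip.observe()['ee_pos']; K,T=d['K'],d['T']; print("px/mm at tip",np.linalg.norm(proj(p+[0,.01,0],K,T)-proj(p,K,T))/10)
E
```

```text
y 382 [328.2 168.6] [ 0.4695 -0.0141]
r 322 [448.5 167.9] [ 0.5767 -0.0382]
g 813 [481.7 244.9] [ 0.5901 -0.1101]
yaw -12.688602612597665 axis from y [ 0.5011411  -0.02117526] from r [ 0.50242439 -0.0214642 ] green pred [ 0.59307906 -0.11362748]
px/mm at tip 1.9130745540135172
```

Call:
carry_out --moves '[{"tx":0,"ty":0,"tz":2,"rx":0,"ry":0,"rz":0},{"tx":0,"ty":0,"tz":4,"rx":0,"ry":0,"rz":0},{"tx":0,"ty":0,"tz":4,"rx":0,"ry":0,"rz":0},{"tx":0,"ty":0,"tz":4,"rx":0,"ry":0,"rz":0},{"tx":0,"ty":0,"tz":2,"rx":0,"ry":0,"rz":0},{"tx":0,"ty":0,"tz":0.7,"rx":0,"ry":0,"rz":0},{"tx":0,"ty":0,"tz":0,"rx":0,"ry":0,"rz":0},{"tx":0,"ty":0.6,"tz":0,"rx":0,"ry":0,"rz":0},{"tx":0,"ty":0.6,"tz":0,"rx":0,"ry":0,"rz":0},{"tx":0,"ty":0.6,"tz":0,"rx":0,"ry":0,"rz":0},{"tx":0,"ty":0.6,"tz":0,"rx":0,"ry":0,"rz":0},{"tx":0,"ty":0,"tz":0,"rx":0,"ry":0,"rz":0}]'

```text
time: 4.32
ee_pos: [0.4476, -0.0255, 0.0644]
tcp_rot: [0.0, 0.783, 0.623, 0.0]
force: [0.3, -0.4, -0.7]
gripper_width: 0.0003
```

```bash
python3 - <<'E'
from h import *
where()
im,K,T=cam("wrist"); save("w2.png",im)
E
```

```text
t 4.33 f(front) 52.5 c(left) -17.4 z 64.4 mm tooly yaw -12.99 F [ 0.3 -0.4 -0.7] j6 -0.08
```

View pics/w2.png

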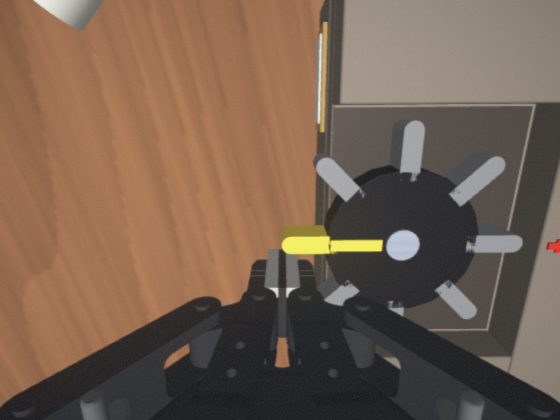

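The finger sits in the right-hand gap with its tip at (283,260), just beside the yellow tooth, and there's no force. I'll push one click.

Call:
carry_out --moves '[{"tx":0,"ty":0.2,"tz":0,"rx":0,"ry":0,"rz":0},{"tx":0.3,"ty":0,"tz":0,"rx":0,"ry":0,"rz":0},{"tx":0.3,"ty":0,"tz":0,"rx":0,"ry":0,"rz":0},{"tx":0.3,"ty":0,"tz":0,"rx":0,"ry":0,"rz":0},{"tx":0.3,"ty":0,"tz":0,"rx":0,"ry":0,"rz":0},{"tx":0.3,"ty":0,"tz":0,"rx":0,"ry":0,"rz":0},{"tx":0.3,"ty":0,"tz":0,"rx":0,"ry":0,"rz":0},{"tx":0.3,"ty":0,"tz":0,"rx":0,"ry":0,"rz":0},{"tx":0.3,"ty":0,"tz":0,"rx":0,"ry":0,"rz":0},{"tx":0.3,"ty":0,"tz":0,"rx":0,"ry":0,"rz":0},{"tx":0.3,"ty":0,"tz":0,"rx":0,"ry":0,"rz":0},{"tx":0.3,"ty":0,"tz":0,"rx":0,"ry":0,"rz":0},{"tx":0.3,"ty":0,"tz":0,"rx":0,"ry":0,"rz":0},{"tx":0,"ty":0,"tz":0,"rx":0,"ry":0,"rz":0}]'

```text
time: 6.12
ee_pos: [0.4571, 0.0095, 0.0643]
tcp_rot: [0.0, 0.782, 0.623, -0.0]
force: [-0.1, -0.2, -0.8]
gripper_width: -0.0003
```

```bash
python3 - <<'E'
from h import *
where()
im,K,T=cam("wrist"); save("w3.png",im)
E
```

```text
t 6.12 f(front) 51.1 c(left) 18.8 z 64.3 mm tooly yaw -12.96 F [-0.1 -0.2 -0.8] j6 0.00
```

View pics/w3.png

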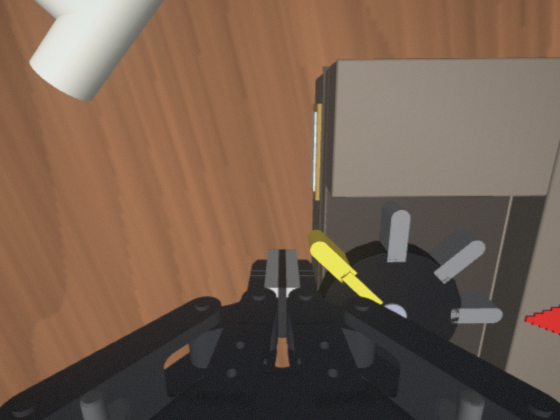

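That advanced one click: yellow is now at 45° front-left, running from (330,250) to (380,300), with no residual force. Next cycle.

Call:
carry_out --moves '[{"tx":0,"ty":-1.3,"tz":0,"rx":0,"ry":0,"rz":0},{"tx":0,"ty":-1.3,"tz":0,"rx":0,"ry":0,"rz":0},{"tx":-1.8,"ty":0,"tz":0,"rx":0,"ry":0,"rz":0},{"tx":-1.8,"ty":0,"tz":0,"rx":0,"ry":0,"rz":0},{"tx":0,"ty":0,"tz":0,"rx":0,"ry":0,"rz":0},{"tx":0,"ty":1.3,"tz":0,"rx":0,"ry":0,"rz":0},{"tx":0,"ty":1.3,"tz":0,"rx":0,"ry":0,"rz":0},{"tx":0,"ty":0,"tz":0,"rx":0,"ry":0,"rz":0},{"tx":0.3,"ty":0,"tz":0,"rx":0,"ry":0,"rz":0},{"tx":0.3,"ty":0,"tz":0,"rx":0,"ry":0,"rz":0},{"tx":0.3,"ty":0,"tz":0,"rx":0,"ry":0,"rz":0},{"tx":0.3,"ty":0,"tz":0,"rx":0,"ry":0,"rz":0},{"tx":0.3,"ty":0,"tz":0,"rx":0,"ry":0,"rz":0},{"tx":0.3,"ty":0,"tz":0,"rx":0,"ry":0,"rz":0},{"tx":0.3,"ty":0,"tz":0,"rx":0,"ry":0,"rz":0},{"tx":0.3,"ty":0,"tz":0,"rx":0,"ry":0,"rz":0},{"tx":0.4,"ty":0,"tz":0,"rx":0,"ry":0,"rz":0},{"tx":0.4,"ty":0,"tz":0,"rx":0,"ry":0,"rz":0},{"tx":0.4,"ty":0,"tz":0,"rx":0,"ry":0,"rz":0},{"tx":0,"ty":0,"tz":0,"rx":0,"ry":0,"rz":0}]'

```text
time: 8.68
ee_pos: [0.4571, 0.0096, 0.0643]
tcp_rot: [0.0, 0.782, 0.623, -0.0]
force: [0.1, 0.5, -0.2]
gripper_width: -0.0001
```

```bash
cat >> m.py <<'E'
def yel():
    where()
    im,K,T=cam("wrist"); ax=np.array([.502,-.0207])
    B=blob(im,'y'); P=np.array([ray(p,K,T,.078)[:2] for p in B])-ax; m=P.mean(0)
    a=np.degrees(np.arctan2(m[1],m[0]))+12.9; print(len(B),"yellow angle from pointer, ccw+",round(a,1),"r",np.linalg.norm(P,axis=1).max().round(4)); return im
E
python3 -c "
from m import *
yel()"
```

```text
t 8.68 f(front) 51.2 c(left) 19.0 z 64.3 mm tooly yaw -12.95 F [ 0.1  0.5 -0.2] j6 0.00
1530 yellow angle from pointer, ccw+ 91.8 r 0.0519
```

Two clicks are left.

Call:
carry_out --moves '[{"tx":0,"ty":-1.3,"tz":0,"rx":0,"ry":0,"rz":0},{"tx":0,"ty":-1.3,"tz":0,"rx":0,"ry":0,"rz":0},{"tx":-1.8,"ty":0,"tz":0,"rx":0,"ry":0,"rz":0},{"tx":-1.8,"ty":0,"tz":0,"rx":0,"ry":0,"rz":0},{"tx":0,"ty":0,"tz":0,"rx":0,"ry":0,"rz":0},{"tx":0,"ty":1.3,"tz":0,"rx":0,"ry":0,"rz":0},{"tx":0,"ty":1.3,"tz":0,"rx":0,"ry":0,"rz":0},{"tx":0,"ty":0,"tz":0,"rx":0,"ry":0,"rz":0},{"tx":0.3,"ty":0,"tz":0,"rx":0,"ry":0,"rz":0},{"tx":0.3,"ty":0,"tz":0,"rx":0,"ry":0,"rz":0},{"tx":0.3,"ty":0,"tz":0,"rx":0,"ry":0,"rz":0},{"tx":0.3,"ty":0,"tz":0,"rx":0,"ry":0,"rz":0},{"tx":0.3,"ty":0,"tz":0,"rx":0,"ry":0,"rz":0},{"tx":0.3,"ty":0,"tz":0,"rx":0,"ry":0,"rz":0},{"tx":0.3,"ty":0,"tz":0,"rx":0,"ry":0,"rz":0},{"tx":0.3,"ty":0,"tz":0,"rx":0,"ry":0,"rz":0},{"tx":0.4,"ty":0,"tz":0,"rx":0,"ry":0,"rz":0},{"tx":0.4,"ty":0,"tz":0,"rx":0,"ry":0,"rz":0},{"tx":0.4,"ty":0,"tz":0,"rx":0,"ry":0,"rz":0},{"tx":0,"ty":0,"tz":0,"rx":0,"ry":0,"rz":0}]'

```text
time: 11.22
ee_pos: [0.4571, 0.0096, 0.0643]
tcp_rot: [0.0, 0.782, 0.623, -0.0]
force: [0.7, -1.3, 0.7]
gripper_width: 0.0001
```

```bash
python3 -c "
from m import *
yel()"
```

```text
t 11.22 f(front) 51.2 c(left) 19.0 z 64.3 mm tooly yaw -12.95 F [ 0.7 -1.3  0.7] j6 0.00
1427 yellow angle from pointer, ccw+ 45.3 r 0.0509
```

One click is left.

Call:
carry_out --moves '[{"tx":0,"ty":-1.3,"tz":0,"rx":0,"ry":0,"rz":0},{"tx":0,"ty":-1.3,"tz":0,"rx":0,"ry":0,"rz":0},{"tx":-1.8,"ty":0,"tz":0,"rx":0,"ry":0,"rz":0},{"tx":-1.8,"ty":0,"tz":0,"rx":0,"ry":0,"rz":0},{"tx":0,"ty":0,"tz":0,"rx":0,"ry":0,"rz":0},{"tx":0,"ty":1.3,"tz":0,"rx":0,"ry":0,"rz":0},{"tx":0,"ty":1.3,"tz":0,"rx":0,"ry":0,"rz":0},{"tx":0,"ty":0,"tz":0,"rx":0,"ry":0,"rz":0},{"tx":0.3,"ty":0,"tz":0,"rx":0,"ry":0,"rz":0},{"tx":0.3,"ty":0,"tz":0,"rx":0,"ry":0,"rz":0},{"tx":0.3,"ty":0,"tz":0,"rx":0,"ry":0,"rz":0},{"tx":0.3,"ty":0,"tz":0,"rx":0,"ry":0,"rz":0},{"tx":0.3,"ty":0,"tz":0,"rx":0,"ry":0,"rz":0},{"tx":0.3,"ty":0,"tz":0,"rx":0,"ry":0,"rz":0},{"tx":0.3,"ty":0,"tz":0,"rx":0,"ry":0,"rz":0},{"tx":0.3,"ty":0,"tz":0,"rx":0,"ry":0,"rz":0},{"tx":0.4,"ty":0,"tz":0,"rx":0,"ry":0,"rz":0},{"tx":0.4,"ty":0,"tz":0,"rx":0,"ry":0,"rz":0},{"tx":0.4,"ty":0,"tz":0,"rx":0,"ry":0,"rz":0},{"tx":0,"ty":0,"tz":0,"rx":0,"ry":0,"rz":0}]'

```text
time: 13.78
ee_pos: [0.4571, 0.0096, 0.0643]
tcp_rot: [0.0, 0.782, 0.623, -0.0]
force: [0.1, -0.1, 0.3]
gripper_width: -0.0003
```

```bash
python3 -c "
from m import *
yel()"
```

```text
t 13.78 f(front) 51.2 c(left) 19.0 z 64.3 mm tooly yaw -12.95 F [ 0.1 -0.1  0.3] j6 0.00
1252 yellow angle from pointer, ccw+ -0.8 r 0.0513
```

Yellow is in line with the pointer (-0.8°). I'll withdraw, rise and go above the button.

Call:
carry_out --moves '[{"tx":0,"ty":-1.3,"tz":0,"rx":0,"ry":0,"rz":0},{"tx":0,"ty":-1.5,"tz":0,"rx":0,"ry":0,"rz":0},{"tx":0,"ty":0,"tz":-2,"rx":0,"ry":0,"rz":0},{"tx":0,"ty":0,"tz":-4,"rx":0,"ry":0,"rz":0},{"tx":0,"ty":0,"tz":-4,"rx":0,"ry":0,"rz":0},{"tx":0,"ty":0,"tz":-2,"rx":0,"ry":0,"rz":0},{"tx":-1.5,"ty":3,"tz":0,"rx":0,"ry":0,"rz":0},{"tx":-2,"ty":4,"tz":0,"rx":0,"ry":0,"rz":0},{"tx":-2,"ty":4,"tz":0,"rx":0,"ry":0,"rz":0},{"tx":-2,"ty":4,"tz":0,"rx":0,"ry":0,"rz":0},{"tx":-1.4,"ty":3.9,"tz":0,"rx":0,"ry":0,"rz":0},{"tx":0,"ty":0,"tz":0,"rx":0,"ry":0,"rz":0},{"tx":0,"ty":0,"tz":0,"rx":0,"ry":0,"rz":0}]'

```text
time: 15.45
ee_pos: [0.5924, -0.1128, 0.1837]
tcp_rot: [-0.001, 0.783, 0.623, -0.001]
force: [-0.6, 0.0, 0.4]
gripper_width: -0.0002
```

```bash
python3 - <<'E'
from m import *
save("w5.png",yel())
im,K,T=cam("top"); save("t5.png",im)
print(manip.observe()["ee_pos"], [ (proj(p,K,T)).round() for p in ([.593,-.113,.102],)])
try:
    im,K,T=cam("wrist"); B=blob(im,'g'); print(len(B),ray(B.mean(0),K,T,.102), B.min(0),B.max(0))
    B=blob(im,'r'); print(len(B),ray(B.mean(0),K,T,.08))
except Exception as e: print(e)
E
```

```text
t 15.45 f(front) -108.2 c(left) -69.9 z 183.7 mm tooly yaw -12.99 F [-0.6  0.   0.4] j6 -0.15
595 yellow angle from pointer, ccw+ -0.6 r 0.052
[ 0.59256175 -0.11252857  0.18430338] [array([345., 183.])]
1036 [ 0.59344162 -0.11218075  0.102     ] [266. 193.] [302. 228.]
507 [ 0.57635867 -0.03789467  0.08      ]
```

View pics/w5.png

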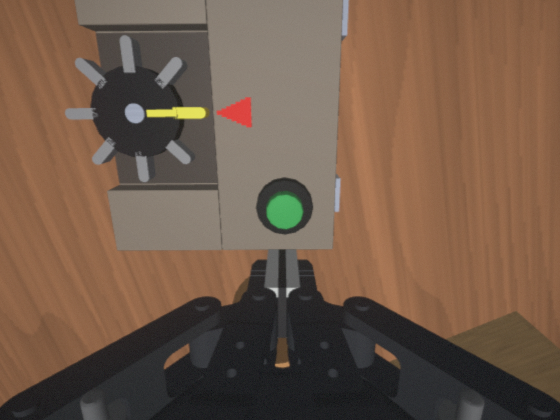

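Yellow is lined up with the red pointer: the tooth tip is at (205,113) and the pointer tip at (218,113). The green button is at (285,210), and its projected position is under the TCP. Press in stages.

Call:
carry_out --moves '[{"tx":0,"ty":0,"tz":2,"rx":0,"ry":0,"rz":0},{"tx":0,"ty":0,"tz":3,"rx":0,"ry":0,"rz":0},{"tx":0,"ty":0,"tz":2,"rx":0,"ry":0,"rz":0},{"tx":0,"ty":0,"tz":0.8,"rx":0,"ry":0,"rz":0},{"tx":0,"ty":0,"tz":0,"rx":0,"ry":0,"rz":0},{"tx":0,"ty":0,"tz":0.2,"rx":0,"ry":0,"rz":0},{"tx":0,"ty":0,"tz":0.2,"rx":0,"ry":0,"rz":0},{"tx":0,"ty":0,"tz":0.2,"rx":0,"ry":0,"rz":0},{"tx":0,"ty":0,"tz":0.2,"rx":0,"ry":0,"rz":0},{"tx":0,"ty":0,"tz":0,"rx":0,"ry":0,"rz":0}]'

```text
time: 16.85
ee_pos: [0.5943, -0.1136, 0.0987]
tcp_rot: [0.0, 0.782, 0.623, 0.0]
force: [1.0, 0.5, 3.1]
gripper_width: -0.0002
```

Contact: 3.1 N at z = 98.7 mm. Continue to the bottom.

Call:
carry_out --moves '[{"tx":0,"ty":0,"tz":0.1,"rx":0,"ry":0,"rz":0},{"tx":0,"ty":0,"tz":0.1,"rx":0,"ry":0,"rz":0},{"tx":0,"ty":0,"tz":0.1,"rx":0,"ry":0,"rz":0},{"tx":0,"ty":0,"tz":0,"rx":0,"ry":0,"rz":0}]'

```text
time: 17.35
ee_pos: [0.5943, -0.1136, 0.096]
tcp_rot: [0.001, 0.782, 0.623, 0.0]
force: [-0.7, -0.8, 6.3]
gripper_width: 0.0001
```

Call:
carry_out --moves '[{"tx":0,"ty":0,"tz":0.1,"rx":0,"ry":0,"rz":0},{"tx":0,"ty":0,"tz":0,"rx":0,"ry":0,"rz":0},{"tx":0,"ty":0,"tz":0,"rx":0,"ry":0,"rz":0}]'

```text
time: 17.73
ee_pos: [0.5943, -0.1137, 0.0959]
tcp_rot: [0.001, 0.782, 0.623, 0.0]
force: [-1.2, 1.8, 12.5]
gripper_width: 0.0
```

The position is unchanged and the force doubled to 12.5 N, so it's at the stop. Release and withdraw upward.

Call:
carry_out --moves '[{"tx":0,"ty":0,"tz":-0.3,"rx":0,"ry":0,"rz":0},{"tx":0,"ty":0,"tz":-0.5,"rx":0,"ry":0,"rz":0},{"tx":0,"ty":0,"tz":-1,"rx":0,"ry":0,"rz":0},{"tx":0,"ty":0,"tz":-3,"rx":0,"ry":0,"rz":0},{"tx":0,"ty":0,"tz":-4,"rx":0,"ry":0,"rz":0},{"tx":0,"ty":-2,"tz":-4,"rx":0,"ry":0,"rz":0},{"tx":0,"ty":-5,"tz":0,"rx":0,"ry":0,"rz":0},{"tx":0,"ty":-5,"tz":0,"rx":0,"ry":0,"rz":0},{"tx":0,"ty":-5,"tz":0,"rx":0,"ry":0,"rz":0},{"tx":0,"ty":-5,"tz":0,"rx":0,"ry":0,"rz":0},{"tx":0,"ty":0,"tz":0,"rx":0,"ry":0,"rz":0},{"tx":0,"ty":0,"tz":0,"rx":0,"ry":0,"rz":0}]'

```text
time: 19.23
ee_pos: [0.38, -0.0643, 0.2228]
tcp_rot: [0.001, 0.783, 0.623, 0.0]
force: [0.3, 0.9, 1.1]
gripper_width: -0.0
```

```bash
python3 - <<'E'
from m import *
im=yel(); s,K,T=cam("scene"); old=np.load("scene1.npz")['im']
for n,i in(("old",old),("new",s)):
    for k in'rg': b=blob(i,k); print(n,k,len(b),b.mean(0).round(1))
save("f.png",np.hstack([cv2.resize(im,(400,300)),cv2.resize(s[100:310,100:380],(400,300))]))
E
```

```text
t 19.23 f(front) 109.7 c(left) -70.4 z 222.8 mm tooly yaw -13.00 F [0.3 0.9 1.1] j6 -0.23
449 yellow angle from pointer, ccw+ -0.8 r 0.0512
old r 53 [246.1 221.2]
old g 177 [210.3 230.2]
new r 54 [246.  221.1]
new g 176 [210.4 230.2]
```

View pics/f.png

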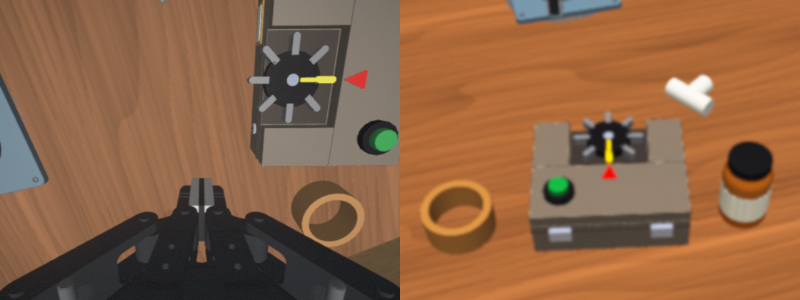

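The yellow tooth (318,79) points at the red pointer (345,79), the button is up, and the hand is clear. The box and the three bystanders look undisturbed.

```bash
python3 -c "
from rig import manip
manip.finish_job()"
```

```text
the job is handed in; nothing more can be done
```

I turned the wheel four clicks clockwise with the shut fingertips, one flick at a time. I then pressed the green button fully down, let it back up, withdrew the hand and handed the job in at about 19 s.

Last checks:
- **Wheel:** the yellow tooth is in line with the red pointer, measured at -0.8°, which is within the measuring error. It did not click past.
- **Button:** it stopped at 95.9 mm. Pushing further only raised the force from 6.3 to 12.5 N, so it was fully down. In the scene camera its green top is back where it started, to within 0.1 px.
- **Box:** the red pointer is within 0.1 px of its starting place in the scene camera, so the box has not moved.
- **Jar, tape roll and tee:** all three look undisturbed in the last picture. I checked them only by eye, not by measurement.

One move call was refused for its format before anything moved. No other check failed or disagreed.

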